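# Lay down the tall carton and stow it under the riser shelf

## Robot

A 6-joint arm with a two-finger parallel gripper is mounted at the origin on a cart in front of the work surface, level with it; the furniture and walls round the work are solid. World frame = base frame: x ahead of the robot, y to its left, z up, the work surface at z = 0. Lengths are in m, angles in rad, forces in N, time in s.
With the tool pointing down it reaches from about 0.35 to 0.775 m from the base axis. Payload 7.3 kg.
Tool frame: the origin (TCP) lies midway between the tips of the shut fingers; the grasp point (between the pads) lies 19 mm behind it (robot.grip_depth is the z of the grasp point in the tool frame, in m); z points along the fingers, y is the line along which they close (so a half turn about z gives the same grasp; the last joint's range is limited). The gripper opens to 92 mm and grips with 3 to 60 N. Pads are 19 mm wide; open, the fingers measure 130 mm over their backs; the gripper's body (75 mm by 190 mm) begins 47 mm behind the grasp point.
Start: joints at [-1.348, 0.342, 1.524, -0, 1.275, -0.146], TCP at [0.189, -0.49, 0.227] pointing down, gripper open.
Joint ranges: [-2.53, 2.53], [-0.77, 2.02], [0.04, 2.7], [-1, 4.14], [0.28, 2.66], [-3.11, 3.11]. Speed limits (rad/s): [2.57, 2.57, 3.14, 3.14, 3.14, 3.14].

## Interface

Orientations are given as [roll, pitch, yaw] about the fixed x, y, z axes, in that order (R = Rz(yaw) Ry(pitch) Rx(roll)).
In Python, from cell import robot, viewer gives the robot as it stands.
- The arm moves only by the tool step_arm, never from a script. Its argument "increments" is a list of rows, each an object with "delta_pos": the shift along the tool's x, y, z in cm, a list of three; "dr": the turn, a rotation vector about the tool's x, y, z in degrees, a list of three; "fingers": the closure, from -1 (fully open) to 1 (shut), so that 0 is half open. In form: [{"delta_pos": [tx, ty, tz], "dr": [wx, wy, wz], "fingers": fingers}, ...]. A call has exactly 5 rows; each row is the pose to reach, as a shift and turn from the pose commanded when the call began, along the tool's axes at that moment; what a row does not reach only later rows make up. A row lasts 1/8 s, in which the tool goes at most 62.5 mm and 10.7 degrees, less where a joint would pass 70% of its speed; a pose out of reach is approached as far as the arm can. A call with a gripper value outside its range is refused whole. The fingers move at their own pace and stop on an object; "newtons" is the grip in N (left out, the last holds). Time passes only in rows, so rows that repeat a pose let the fingers close, or fill a call up. It gives the time, the measured TCP pose, the force, the opening and the grip force at its end, in the units of the state.
- robot.observe(): the state, without advancing time (a new reading comes with each control period).
- viewer.read_camera(name): name is "scene" or "top"; returns the picture (384x512x3 uint8, red, green, blue); there is no depth.
- viewer.camera_params(name): a dict with "K" (3x3 intrinsics, pixels), "k1" (the pictures are not rectified: a ray, as slopes to the right and down, at radius r is drawn at 1 + k1 r^2 times it, then the intrinsics apply), "T" (4x4, takes a point from camera to world coordinates). Camera axes: x right, y down, z forward; pixel columns grow to the right and rows downward; lengths in m; the calibration is good to about 2 mm. A picture is of the moment at which its call begins. camera_params takes no time and is no camera call.
- robot.hand_in(): hands the job in; it is judged then, once.
The state is a dict: "time": time; "qpos": joint angles; "qvel": joint speeds; "joint_efforts": joint torques, N m; "tool_pos": TCP position; "tool_rot": TCP orientation; "contact_force": force on the tool from outside, world axes, zero at the start; "torque": the same for the moment, N m; "opening": finger opening in m; "grip_force": force on a finger pad.
Only numpy, scipy, OpenCV 4.12 (cv2) and the standard library are available. Lean on these libraries where they do the work, as an engineer would, in place of code of your own. Each camera call takes 0.05 s, during which the arm holds its last target. There are 200 camera calls.

## Task

The tall carton is too high for the low wooden riser shelf. Take the creamer tin off the carton and stand it upright on top of the riser without letting it fall over; then, without lifting the carton, topple it so that it lies on one of its broad faces, and slide it endwise into the bay under the riser until its leading end meets the stop board at the back. Leave the mugs, the sugar dispenser and the syrup bottle alone.

Things in the scene. Friction and masses are not known exactly. Their poses are not given: they have to be found in the camera images.
- carton: Tall plain cardboard carton, standing on end: 80 mm deep (its x), 110 mm wide (its y), 180 mm high (its z), 0.25 to 0.6 kg. Origin: centre of the end it stands on at the start; z points to its other end. Its broad faces (110 x 180 mm) look to +x and -x; at the start +x points to the riser within 12 degrees, so a push along +x near its top tips it towards the riser.
- carton_center (a point): Centre of the carton, 90 mm along its z axis from the carton's origin. Lying on a broad face the carton is 80 mm high (this point 40 mm up) and fits the bay; lying on a narrow face it is 110 mm high and does not.
- tin: Creamer tin, an upright cylinder 55 mm in diameter and 82 mm high; light body, dark lid. Origin: centre of its underside, z up. At the start it stands on top of the carton.
- riser: Low open riser shelf of light wood, fixed to the counter. Origin: on the counter under its centre; z up; x points from the open mouth (x = -75 mm) to the back. Top board 150 mm (x) by 164 mm (y), upper face 108 mm and underside 94 mm above the counter. Bay 128 mm wide (y = -64 to +64 mm) between two 14 mm side boards.
- riser_stop (a point): Middle of the inner face of the 70 mm high stop board at the back of the bay (riser x = +63 mm, y = 0, 40 mm up). The carton pushed home against it still sticks out of the mouth by about 42 mm.
- mug_7: White mug, upside down, bystander. Origin: on the counter under it.
- mug_10: White mug, upside down, bystander. Origin: on the counter under it.
- dispenser: Glass sugar dispenser, 69 mm in diameter, 121 mm high, bystander. Origin: centre of its underside.
- syrup: Syrup bottle, 59 mm in diameter, 203 mm high, bystander. Origin: centre of its underside.
There are look-alikes about, which are no part of the job. Of the things like the tin, leave any that is red; of the rest the smaller one is meant.

How it is judged:
By the outcome, as a careful person would: the job done as asked, in the order asked, and still so for the second after the job is handed in, with the robot touching nothing.
It also fails if it takes over 72 s, if anything falls off the work surface, if the arm or the gripper's body presses on something with over 40 N, if the wrist force passes 120 N, or if a joint passes its speed limit or range.

## Working session

There is one attempt and no reset: what is moved stays moved. The work goes in short steps, Python scripts to look and compute and a tool call to move; the robot and the scene stay as the last step left them, time stands still between calls to the robot, and variables do not carry over. Pictures are saved under pics/ and viewed, at most 10 in all, crops included, and the job is handed in when it is done.

Besides the shell and the picture viewer there is one more tool, called after "Request:" by a JSON object that holds its "method" and its "body", one argument or row to a line. step_arm: Moves the arm, as the interface text tells. Its arguments: {"type":"object","properties":{"increments":{"type":"array"},"newtons":{"type":"number"}},"required":["increments"]}

```bash
mkdir -p pics; ls; python3 - <<'E'
from cell import robot, viewer
import cv2,numpy as np
for n in("scene","top"):
    im=viewer.read_camera(n); cv2.imwrite(f"pics/{n}0.png",im[...,::-1]); p=viewer.camera_params(n); print(n,p)
s=robot.observe();print(s)
a=cv2.imread("pics/scene0.png");b=cv2.imread("pics/top0.png")
E
```

```text
pics
scene {'K': array([[469.2170872 ,   0.        , 256.23251045],
       [  0.        , 469.2170872 , 188.44955716],
       [  0.        ,   0.        ,   1.        ]]), 'k1': 0.005483711078488148, 'T': array([[ 0.74018119, -0.40634879,  0.53573545, -0.28413387],
       [-0.67228499, -0.46243112,  0.578092  , -0.98675348],
       [ 0.01283376, -0.78805972, -0.615465  ,  1.11326845],
       [ 0.        ,  0.        ,  0.        ,  1.        ]])}
top {'K': array([[412.07672745,   0.        , 252.46506958],
       [  0.        , 412.07672745, 186.0409084 ],
       [  0.        ,   0.        ,   1.        ]]), 'k1': -0.012462751409041697, 'T': array([[-0.01472589, -0.99262492,  0.12032834,  0.43907978],
       [-0.99974741,  0.01257331, -0.01862894, -0.05257073],
       [ 0.01697863, -0.12057228, -0.99255934,  1.35451151],
       [ 0.        ,  0.        ,  0.        ,  1.        ]])}
{'time': 0.1, 'qpos': array([-1.34801020e+00,  3.42613191e-01,  1.52492500e+00, -1.61073682e-05,
        1.27536542e+00, -1.46048534e-01]), 'qvel': array([-0.00147754, -0.00279284, -0.00253472, -0.00042547, -0.00067864,
        0.00056876]), 'joint_efforts': array([ 1.58471372e-03, -4.32002735e+01, -2.44694638e+01,  7.19087804e-02,
        5.27082221e-02, -4.10052382e-05]), 'tool_pos': array([ 0.18919065, -0.48934571,  0.22613391]), 'tool_rot': array([-3.14029341e+00, -1.75544099e-04,  3.68839244e-01]), 'contact_force': array([-0.71140818, -0.5501881 , -1.24690922]), 'torque': array([-0.00264319, -0.03704824, -0.0062983 ]), 'grip_force': 0.0, 'opening': 0.09147273514829089}
```

View pics/scene0.png

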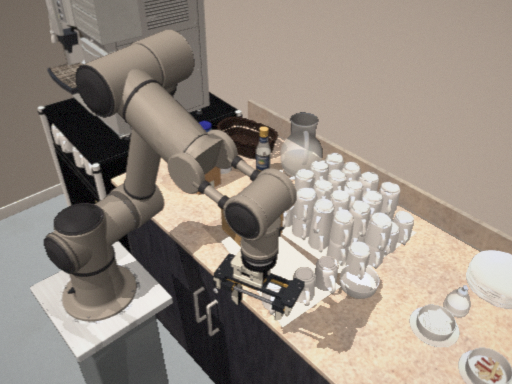

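View pics/top0.png

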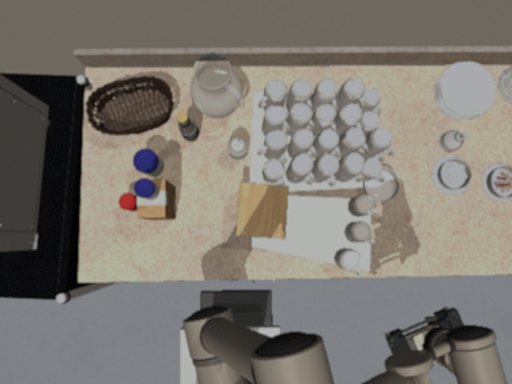

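Top view: the candidates for the tin are a dark-lidded tin on the carton at (145,188), a larger dark-lidded one on the counter at (147,160), and a red one at (128,202). The one on the carton is smaller and not red, so it fits. The riser is at (263,211) with its mouth probably to the left (+y). I'll confirm with an enlarged crop.

```bash
python3 - <<'E'
import cv2
a=cv2.imread("pics/top0.png")[135:255,105:305]
cv2.imwrite("pics/crop0.png",cv2.resize(a,(800,480),interpolation=cv2.INTER_CUBIC))
E
cat > h.py <<'E'
import numpy as np, cv2
from cell import robot, viewer
def ray(n,uv):
    p=viewer.camera_params(n);d=np.array([p["k1"],0,0,0,0.])
    x=cv2.undistortPoints(np.array([[uv]],float),p["K"],d)[0,0]
    T=p["T"];return T[:3,3],T[:3,:3]@np.array([x[0],x[1],1])
def at(n,uv,z):
    o,d=ray(n,uv);return (o+d*(z-o[2])/d[2]).round(4)
def proj(n,P):
    p=viewer.camera_params(n);Ti=np.linalg.inv(p["T"])
    r,_=cv2.Rodrigues(Ti[:3,:3]);return cv2.projectPoints(np.array(P,float).reshape(-1,3),r,Ti[:3,3],p["K"],np.array([p["k1"],0,0,0,0.]))[0][:,0]
E
```

```text
(no output)
```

View pics/crop0.png

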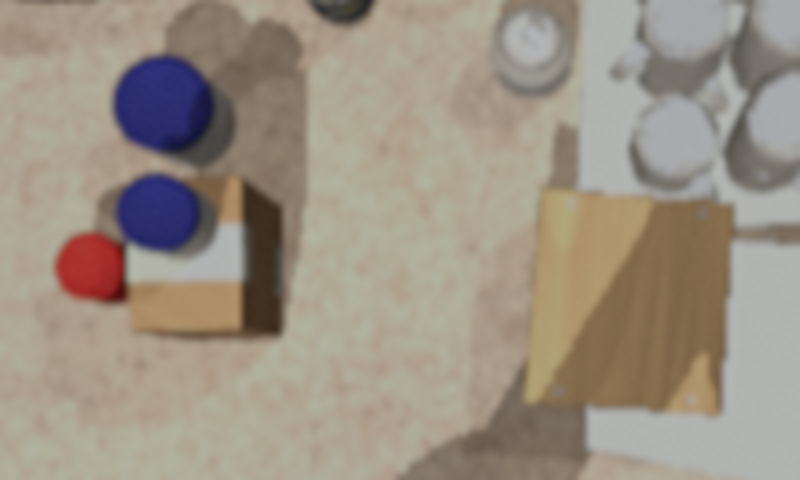

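The crop confirms it: the smaller dark-lidded tin stands on the carton at crop (158,212), the bigger lid is at (163,104) on the counter, and red is at (92,267). The carton's top corners are (132,332), (244,334) and (242,177). The riser top's corners are (541,190), (733,206), (719,413) and (527,402).

```bash
python3 - <<'E'
from h import *
c=lambda u,v:(u/4+105-.375,v/4+135-.375)
C=[at("top",c(*p),.18) for p in[(132,332),(244,334),(242,177)]]
print("carton",C, "ctr",(C[0]+C[2])/2)
e=C[2]-C[1];print("edge yaw",np.degrees(np.arctan2(e[1],e[0])),np.linalg.norm(e),np.linalg.norm(C[1]-C[0]))
R=[at("top",c(*p),.108) for p in[(541,190),(733,206),(719,413),(527,402)]]
print("riser",R,np.mean(R,0)); x=(R[1]+R[2]-R[0]-R[3])/2;print("riser yaw",np.degrees(np.arctan2(x[1],x[0])),np.linalg.norm(x))
y=(R[0]+R[1]-R[2]-R[3])/2;print(np.degrees(np.arctan2(y[1],y[0])),np.linalg.norm(y))
print("tin",at("top",c(158,212),.262)); print("big",at("top",c(163,104),.1),"red",at("top",c(92,267),.08))
for n,u in(("disp",(530,38)),):print(n,at("top",c(*u),.121))
print("syr",at("top",(183,120),.203),"mug",at("top",c(676,140),.09))
E
```

```text
carton [array([0.4954, 0.2523, 0.18  ]), array([0.4929, 0.1731, 0.18  ]), array([0.6053, 0.1757, 0.18  ])] ctr [0.55035 0.214   0.18   ]
edge yaw 1.325110902396985 0.11243006715287503 0.07923944724693631
riser [array([ 0.6027, -0.0377,  0.108 ]), array([ 0.5886, -0.1841,  0.108 ]), array([ 0.432 , -0.1696,  0.108 ]), array([ 0.4424, -0.0255,  0.108 ])] [ 0.516425 -0.104225  0.108   ]
riser yaw -94.82076607809267 0.1457656509607116
-4.816007579865466 0.15901139896246436
tin [0.5709 0.2152 0.262 ]
big [0.6742 0.2525 0.1   ] red [0.5508 0.31   0.08  ]
disp [ 0.7181 -0.0308  0.121 ]
syr [0.7718 0.122  0.203 ] mug [ 0.643  -0.1429  0.09  ]
```

Request:
{"method": "step_arm", "body": {
  "increments": [
    {"delta_pos":[0,0,-6],"dr":[0,0,5],"fingers":-1},
    {"delta_pos":[4,-3.5,-11],"dr":[0,0,10],"fingers":-1},
    {"delta_pos":[8,-7,-13.4],"dr":[0,0,15],"fingers":-1},
    {"delta_pos":[12,-11,-13.4],"dr":[0,0,21.1],"fingers":-1},
    {"delta_pos":[16.5,-15,-13.4],"dr":[0,0,21.1],"fingers":-1}
  ]
}}

```text
time: 0.72
tool_pos: [0.2895, -0.2886, 0.361]
tool_rot: [3.141, -0.001, -0.001]
contact_force: [1.0, -0.5, 0.3]
opening: 0.092
grip_force: 0.0
```

Request:
{"method": "step_arm", "body": {
  "increments": [
    {"delta_pos":[3,-5,0],"dr":[0,0,0],"fingers":-1},
    {"delta_pos":[6,-10,0],"dr":[0,0,0],"fingers":-1},
    {"delta_pos":[9,-15,0],"dr":[0,0,0],"fingers":-1},
    {"delta_pos":[12,-20,0],"dr":[0,0,0],"fingers":-1},
    {"delta_pos":[15,-25,0],"dr":[0,0,0],"fingers":-1}
  ]
}}

```text
time: 1.35
tool_pos: [0.4395, -0.0383, 0.3606]
tool_rot: [3.141, 0.0, 0.001]
contact_force: [-0.0, -0.9, 0.7]
opening: 0.0917
grip_force: 0.0
```

Request:
{"method": "step_arm", "body": {
  "increments": [
    {"delta_pos":[2.7,-5,0],"dr":[0,0,0],"fingers":-1},
    {"delta_pos":[5.4,-10,0],"dr":[0,0,0],"fingers":-1},
    {"delta_pos":[8,-15,0],"dr":[0,0,0],"fingers":-1},
    {"delta_pos":[11,-20,0],"dr":[0,0,0],"fingers":-1},
    {"delta_pos":[13.2,-25.3,0],"dr":[0,0,0],"fingers":-1}
  ]
}}

```text
time: 1.98
tool_pos: [0.5716, 0.2145, 0.3599]
tool_rot: [3.141, 0.001, 0.0]
contact_force: [0.5, -1.2, 0.1]
opening: 0.0916
grip_force: 0.0
```

```bash
python3 - <<'E'
from h import *
s=robot.observe();print(s["tool_pos"],s["tool_rot"],s["qpos"])
im=viewer.read_camera("scene"); cv2.imwrite("pics/scene1.png",cv2.resize(im[70:310,140:460,::-1],(800,600),interpolation=cv2.INTER_CUBIC))
E
```

```text
[0.57160279 0.214454   0.35993781] [3.14105011e+00 8.19532926e-04 1.85942487e-04] [ 2.33635591e-01  4.57473385e-01  9.88895068e-01 -3.40913789e-04
  1.69614700e+00  1.80420329e+00]
```

View pics/scene1.png

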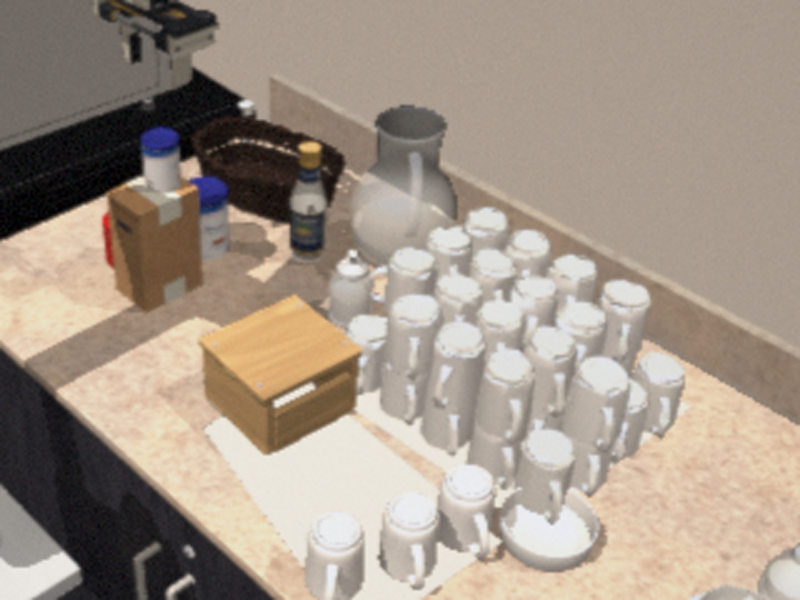

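The scene crop shows the tin on the carton with its lid centre at (160,137), the larger tin behind it at (209,187), and the red one at about (110,215). The stop board is visible on the riser's −y side, so the mouth faces the carton.

```bash
python3 - <<'E'
from h import *
s=lambda u,v:(u/2.5+140-.3,v/2.5+70-.3)
c=lambda u,v:(u/4+105-.375,v/4+135-.375)
def tri(a,b):
    (o1,d1),(o2,d2)=ray("scene",s(*a)),ray("top",c(*b))
    A=np.stack([d1,-d2],1);t=np.linalg.lstsq(A,o2-o1,rcond=None)[0]
    p,q=o1+t[0]*d1,o2+t[1]*d2;return ((p+q)/2).round(4),np.linalg.norm(p-q).round(4)
print("tin",tri((160,137),(158,212)),"big",tri((209,187),(163,104)))
print("riser L/back/right corners",tri((201,345),(527,402)),tri((296,297),(541,190)),tri((361,352),(733,206)),tri((268,395),(719,413)))
print("carton",tri((143,217),(244,334)),tri((199,186),(242,177)),tri((110,190),(132,332)))
print("red by scene z.08",at("scene",s(110,215),.08))
E
```

```text
tin (array([0.5709, 0.217 , 0.2567]), np.float64(0.0016)) big (array([0.6743, 0.247 , 0.1139]), np.float64(0.007))
riser L/back/right corners (array([ 0.4427, -0.0253,  0.0924]), np.float64(0.0007)) (array([ 0.6041, -0.0377,  0.0981]), np.float64(0.0003)) (array([ 0.5887, -0.1842,  0.0997]), np.float64(0.0023)) (array([ 0.4331, -0.1705,  0.1078]), np.float64(0.0028))
carton (array([0.4957, 0.172 , 0.1752]), np.float64(0.0065)) (array([0.6053, 0.176 , 0.1791]), np.float64(0.0005)) (array([0.4968, 0.2506, 0.1819]), np.float64(0.0038))
red by scene z.08 [0.542  0.3254 0.08  ]
```

Request:
{"method": "step_arm", "body": {
  "increments": [
    {"delta_pos":[0,0,4],"dr":[0,0,0],"fingers":-1},
    {"delta_pos":[0,0,7],"dr":[0,0,0],"fingers":-1},
    {"delta_pos":[0,0,10],"dr":[0,0,0],"fingers":-1},
    {"delta_pos":[0,0,12.5],"dr":[0,0,0],"fingers":-1},
    {"delta_pos":[0,0,14],"dr":[0,0,0],"fingers":-1}
  ]
}}

```text
time: 2.65
tool_pos: [0.5702, 0.2127, 0.2189]
tool_rot: [3.141, 0.002, 0.001]
contact_force: [-0.7, 0.5, -0.2]
opening: 0.0919
grip_force: 0.0
```

Request:
{"method": "step_arm", "body": {
  "increments": [
    {"delta_pos":[0,-0.2,0.3],"dr":[0,0,0],"fingers":0},
    {"delta_pos":[0,-0.2,0.3],"dr":[0,0,0],"fingers":0.3},
    {"delta_pos":[0,-0.2,0.3],"dr":[0,0,0],"fingers":0.5},
    {"delta_pos":[0,-0.2,0.3],"dr":[0,0,0],"fingers":0.7},
    {"delta_pos":[0,-0.2,0.3],"dr":[0,0,0],"fingers":0.7}
  ],
  "newtons": 15
}}

```text
time: 3.28
tool_pos: [0.5711, 0.2151, 0.2184]
tool_rot: [-3.141, -0.001, 0.001]
contact_force: [-0.4, 0.9, 2.0]
opening: 0.054
grip_force: 15.0
```

Request:
{"method": "step_arm", "body": {
  "increments": [
    {"delta_pos":[0,0,-1],"dr":[0,0,0],"fingers":0.7},
    {"delta_pos":[0,0,-3],"dr":[0,0,0],"fingers":0.7},
    {"delta_pos":[0,1.5,-6],"dr":[0,0,0],"fingers":0.7},
    {"delta_pos":[-0.6,5,-7],"dr":[0,0,0],"fingers":0.7},
    {"delta_pos":[-1.6,9.5,-7],"dr":[0,0,0],"fingers":0.7}
  ]
}}

```text
time: 3.9
tool_pos: [0.5551, 0.1193, 0.289]
tool_rot: [3.142, -0.002, 0.002]
contact_force: [0.4, -0.7, -1.9]
opening: 0.0538
grip_force: 15.0
```

Request:
{"method": "step_arm", "body": {
  "increments": [
    {"delta_pos":[-0.8,5,0],"dr":[0,0,0],"fingers":0.7},
    {"delta_pos":[-1.6,10,0],"dr":[0,0,0],"fingers":0.7},
    {"delta_pos":[-2.5,15,0],"dr":[0,0,0],"fingers":0.7},
    {"delta_pos":[-3.3,20,0],"dr":[0,0,0],"fingers":0.7},
    {"delta_pos":[-4,23,0],"dr":[0,0,0],"fingers":0.7}
  ]
}}

```text
time: 4.53
tool_pos: [0.5144, -0.1125, 0.2881]
tool_rot: [3.141, 0.0, -0.001]
contact_force: [0.1, -0.5, -2.5]
opening: 0.0538
grip_force: 15.0
```

Descend to TCP z ≈ 0.150.

Request:
{"method": "step_arm", "body": {
  "increments": [
    {"delta_pos":[0,0,4],"dr":[0,0,0],"fingers":0.7},
    {"delta_pos":[0,0,8],"dr":[0,0,0],"fingers":0.7},
    {"delta_pos":[0,0,11],"dr":[0,0,0],"fingers":0.7},
    {"delta_pos":[0,0,13],"dr":[0,0,0],"fingers":0.7},
    {"delta_pos":[0,0,13.7],"dr":[0,0,0],"fingers":0.7}
  ]
}}

```text
time: 5.15
tool_pos: [0.5144, -0.1101, 0.1499]
tool_rot: [-3.141, 0.002, 0.0]
contact_force: [-0.1, 0.5, -2.1]
opening: 0.0538
grip_force: 15.0
```

Request:
{"method": "step_arm", "body": {
  "increments": [
    {"delta_pos":[0,0,0.1],"dr":[0,0,0],"fingers":0.7},
    {"delta_pos":[0,0,0.2],"dr":[0,0,0],"fingers":0.7},
    {"delta_pos":[0,0,0.3],"dr":[0,0,0],"fingers":0.7},
    {"delta_pos":[0,0,0.4],"dr":[0,0,0],"fingers":0.7},
    {"delta_pos":[0,0,0.4],"dr":[0,0,0],"fingers":0.7}
  ]
}}

```text
time: 5.78
tool_pos: [0.515, -0.1102, 0.1468]
tool_rot: [3.141, -0.0, 0.001]
contact_force: [-0.5, -0.4, -1.6]
opening: 0.0541
grip_force: 15.0
```

Request:
{"method": "step_arm", "body": {
  "increments": [
    {"delta_pos":[0,0,0.1],"dr":[0,0,0],"fingers":0.7},
    {"delta_pos":[0,0,0.15],"dr":[0,0,0],"fingers":0.7},
    {"delta_pos":[0,0,0.2],"dr":[0,0,0],"fingers":0.7},
    {"delta_pos":[0,0,0.25],"dr":[0,0,0],"fingers":0.7},
    {"delta_pos":[0,0,0.25],"dr":[0,0,0],"fingers":0.7}
  ]
}}

```text
time: 6.4
tool_pos: [0.5159, -0.1103, 0.1463]
tool_rot: [3.141, -0.003, 0.001]
contact_force: [-2.7, 1.7, 12.3]
opening: 0.0537
grip_force: 15.0
```

Contact made (12 N). I'll back off slightly and open gently, then rise.

Request:
{"method": "step_arm", "body": {
  "increments": [
    {"delta_pos":[0,0,-0.1],"dr":[0,0,0],"fingers":0.7},
    {"delta_pos":[0,0,-0.1],"dr":[0,0,0],"fingers":0.1},
    {"delta_pos":[0,0,-0.1],"dr":[0,0,0],"fingers":-0.3},
    {"delta_pos":[0,0,-0.1],"dr":[0,0,0],"fingers":-1},
    {"delta_pos":[0,0,-0.1],"dr":[0,0,0],"fingers":-1}
  ]
}}

```text
time: 7.02
tool_pos: [0.5149, -0.1102, 0.1449]
tool_rot: [-3.142, 0.0, 0.001]
contact_force: [-0.0, -1.1, -0.0]
opening: 0.0752
grip_force: 0.0
```

Request:
{"method": "step_arm", "body": {
  "increments": [
    {"delta_pos":[0,0,-2],"dr":[0,0,0],"fingers":-1},
    {"delta_pos":[0,0,-6],"dr":[0,0,0],"fingers":-1},
    {"delta_pos":[0,0,-11],"dr":[0,0,0],"fingers":-1},
    {"delta_pos":[0,-3,-14.5],"dr":[0,0,0],"fingers":-1},
    {"delta_pos":[0.5,-8,-14.5],"dr":[0,0,0],"fingers":-1}
  ]
}}

```text
time: 7.65
tool_pos: [0.5213, -0.0307, 0.2932]
tool_rot: [3.14, -0.006, -0.002]
contact_force: [0.3, -0.2, -0.2]
opening: 0.0918
grip_force: 0.0
```

Request:
{"method": "step_arm", "body": {
  "increments": [
    {"delta_pos":[0.6,-5,0],"dr":[0,0,0],"fingers":-1},
    {"delta_pos":[1.2,-10,0],"dr":[0,0,0],"fingers":-1},
    {"delta_pos":[1.8,-15,0],"dr":[0,0,0],"fingers":-1},
    {"delta_pos":[2.5,-20,0],"dr":[0,0,0],"fingers":-1},
    {"delta_pos":[3,-24.4,0],"dr":[0,0,0],"fingers":-1}
  ]
}}

```text
time: 8.28
tool_pos: [0.5498, 0.2157, 0.2899]
tool_rot: [3.141, 0.0, 0.001]
contact_force: [1.6, -0.7, -0.2]
opening: 0.0917
grip_force: 0.0
```

```bash
python3 - <<'E'
from h import *
s=robot.observe();print(s["tool_pos"],s["tool_rot"])
a=viewer.read_camera("top"); b=viewer.read_camera("scene")
a=cv2.resize(a[140:240,105:305],(800,400),interpolation=cv2.INTER_CUBIC)
b=cv2.resize(b[110:260,170:370],(267,200))
cv2.imwrite("pics/m2.png",np.vstack([a,np.pad(b,((0,0),(0,533),(0,0)))])[...,::-1])
E
```

```text
[0.54984228 0.21567516 0.28985521] [3.14140852e+00 2.54830820e-04 1.02878742e-03]
```

View pics/m2.png

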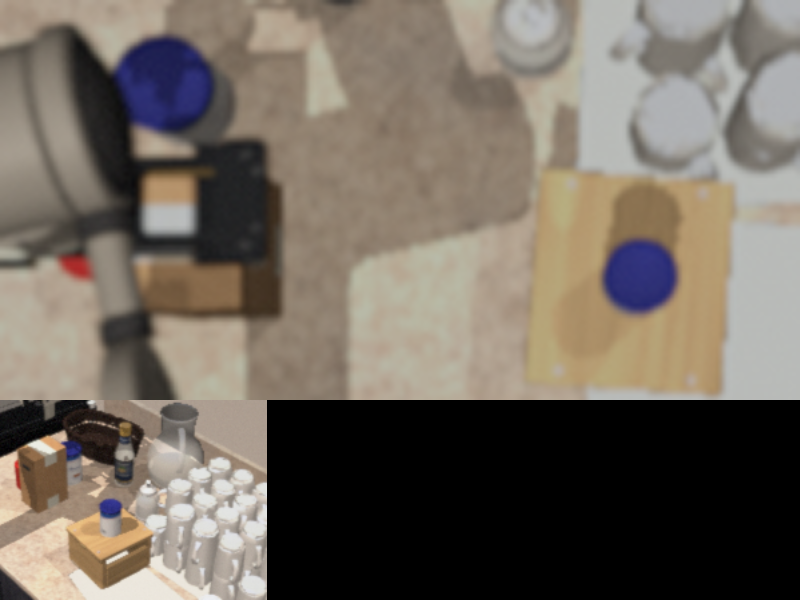

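The tin stands upright on the riser, with its lid at crop (640,275), and the carton is unmoved. Next I straddle the carton's 80 mm depth to align it with the bay.

Request:
{"method": "step_arm", "body": {
  "increments": [
    {"delta_pos":[0,0.17,3],"dr":[0,0,-1.3],"fingers":-1},
    {"delta_pos":[0,0.17,6],"dr":[0,0,-1.3],"fingers":-1},
    {"delta_pos":[0,0.17,8],"dr":[0,0,-1.3],"fingers":-1},
    {"delta_pos":[0,0.17,9.5],"dr":[0,0,-1.3],"fingers":-1},
    {"delta_pos":[0,0.17,10.3],"dr":[0,0,-1.3],"fingers":-1}
  ]
}}

```text
time: 9.0
tool_pos: [0.5498, 0.2116, 0.1865]
tool_rot: [3.141, 0.001, 0.023]
contact_force: [-0.6, -0.2, 0.5]
opening: 0.092
grip_force: 0.0
```

Request:
{"method": "step_arm", "body": {
  "increments": [
    {"delta_pos":[0,0,0.4],"dr":[0,0,0],"fingers":-1},
    {"delta_pos":[0,0,0.8],"dr":[0,0,0],"fingers":-1},
    {"delta_pos":[0,0,1.0],"dr":[0,0,0],"fingers":-1},
    {"delta_pos":[0,0,1.2],"dr":[0,0,0],"fingers":-1},
    {"delta_pos":[0,0,1.2],"dr":[0,0,0],"fingers":-1}
  ]
}}

```text
time: 9.62
tool_pos: [0.5498, 0.2121, 0.1752]
tool_rot: [3.141, -0.0, 0.023]
contact_force: [-0.2, 0.3, -0.2]
opening: 0.092
grip_force: 0.0
```

Request:
{"method": "step_arm", "body": {
  "increments": [
    {"delta_pos":[0,0,0.5],"dr":[0,0,0],"fingers":-1},
    {"delta_pos":[0,0,1],"dr":[0,0,0],"fingers":-1},
    {"delta_pos":[0,0,1.5],"dr":[0,0,0],"fingers":-1},
    {"delta_pos":[0,0,2],"dr":[0,0,0],"fingers":-1},
    {"delta_pos":[0,0,2.5],"dr":[0,0,0],"fingers":-1}
  ]
}}

```text
time: 10.25
tool_pos: [0.5498, 0.2121, 0.1498]
tool_rot: [3.141, 0.0, 0.023]
contact_force: [0.2, -0.2, 0.6]
opening: 0.092
grip_force: 0.0
```

Request:
{"method": "step_arm", "body": {
  "increments": [
    {"delta_pos":[0,0,0],"dr":[0,0,0],"fingers":-0.6},
    {"delta_pos":[0,0,0],"dr":[0,0,0],"fingers":-0.4},
    {"delta_pos":[0,0,0],"dr":[0,0,0],"fingers":-0.4},
    {"delta_pos":[0,0,0],"dr":[0,0,0],"fingers":-0.4},
    {"delta_pos":[0,0,0],"dr":[0,0,0],"fingers":-0.4}
  ],
  "newtons": 8
}}

```text
time: 10.88
tool_pos: [0.5498, 0.2122, 0.1502]
tool_rot: [3.142, 0.0, 0.023]
contact_force: [0.8, 0.4, -1.5]
opening: 0.0806
grip_force: 8.0
```

Request:
{"method": "step_arm", "body": {
  "increments": [
    {"delta_pos":[-0.1,-0.2,0],"dr":[0,0,1.2],"fingers":-0.4},
    {"delta_pos":[-0.2,-0.4,0],"dr":[0,0,2.4],"fingers":-0.4},
    {"delta_pos":[-0.4,-0.6,0],"dr":[0,0,3.6],"fingers":-0.4},
    {"delta_pos":[-0.5,-0.8,0],"dr":[0,0,4.8],"fingers":-0.4},
    {"delta_pos":[-0.6,-0.9,0],"dr":[0,0,6.1],"fingers":-0.4}
  ]
}}

```text
time: 11.5
tool_pos: [0.5435, 0.2211, 0.1502]
tool_rot: [3.141, -0.0, -0.085]
contact_force: [0.7, -0.6, -2.4]
opening: 0.0805
grip_force: 7.9
```

Request:
{"method": "step_arm", "body": {
  "increments": [
    {"delta_pos":[0,0,0],"dr":[0,0,0],"fingers":-0.4},
    {"delta_pos":[0,0,0],"dr":[0,0,0],"fingers":-0.6},
    {"delta_pos":[0,0,0],"dr":[0,0,0],"fingers":-0.8},
    {"delta_pos":[0,0,0],"dr":[0,0,0],"fingers":-1},
    {"delta_pos":[0,0,0],"dr":[0,0,0],"fingers":-1}
  ]
}}

```text
time: 12.12
tool_pos: [0.5438, 0.2209, 0.1504]
tool_rot: [3.142, -0.001, -0.083]
contact_force: [-0.1, 0.0, 0.1]
opening: 0.0917
grip_force: 0.0
```

Request:
{"method": "step_arm", "body": {
  "increments": [
    {"delta_pos":[0,0,-1],"dr":[0,0,0],"fingers":-1},
    {"delta_pos":[0,0,-3],"dr":[0,0,0],"fingers":-1},
    {"delta_pos":[0,0,-5],"dr":[0,0,0],"fingers":1},
    {"delta_pos":[0,-4,-6],"dr":[0,0,0],"fingers":1},
    {"delta_pos":[0,-7.5,-6],"dr":[0,0,0],"fingers":1}
  ]
}}

```text
time: 12.75
tool_pos: [0.5508, 0.2967, 0.2125]
tool_rot: [-3.14, -0.003, -0.084]
contact_force: [0.3, -0.2, 0.1]
opening: 0.0662
grip_force: 0.0
```

```bash
python3 - <<'E'
from h import *
s=robot.observe();print(s["tool_pos"],s["tool_rot"],s["opening"])
a=viewer.read_camera("top"); b=viewer.read_camera("scene")
a=cv2.resize(a[160:235,105:205],(400,300),interpolation=cv2.INTER_CUBIC)
b=cv2.resize(b[120:220,170:270],(400,300),interpolation=cv2.INTER_CUBIC)
cv2.imwrite("pics/m3.png",np.hstack([a,b])[...,::-1])
E
```

```text
[0.55075212 0.29670705 0.2125194 ] [-3.14007268 -0.00325903 -0.08410266] 0.06620887568419787
```

View pics/m3.png

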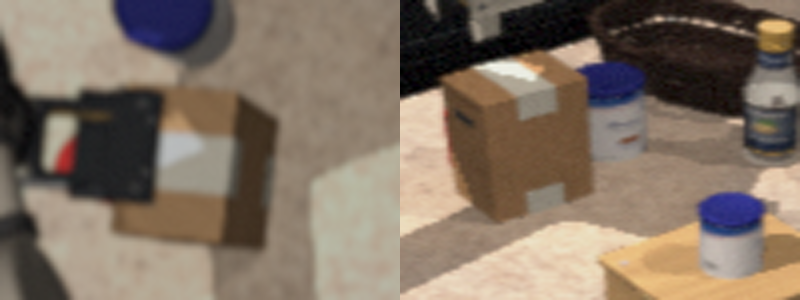

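The carton is turned as intended: its top front edge runs from (226,247) to (239,91) in the left crop. The gripper is behind it, above the red tin.

```bash
python3 - <<'E'
from h import *
c=lambda u,v:(u/4+105-.375,v/4+160-.375)
a,b,d=[at("top",c(*p),.18) for p in[(226,247),(239,91),(113,232)]]
e=b-a;print(a,b,d,"ctr",(b+d)/2,np.degrees(np.arctan2(e[1],e[0])))
E
```

```text
[0.4839 0.1857 0.18  ] [0.5952 0.1777 0.18  ] [0.4956 0.2657 0.18  ] ctr [0.5454 0.2217 0.18  ] -4.111224648055974
```

Request:
{"method": "step_arm", "body": {
  "increments": [
    {"delta_pos":[0,0,1.5],"dr":[0,0,0],"fingers":1},
    {"delta_pos":[0,0,3],"dr":[0,0,0],"fingers":1},
    {"delta_pos":[0,0,4.5],"dr":[0,0,0],"fingers":1},
    {"delta_pos":[0,0,5.5],"dr":[0,0,0],"fingers":1},
    {"delta_pos":[0,0,6],"dr":[0,0,0],"fingers":1}
  ]
}}

```text
time: 13.48
tool_pos: [0.5497, 0.2953, 0.1492]
tool_rot: [3.141, 0.001, -0.084]
contact_force: [-1.0, 0.0, 0.5]
opening: 0.0086
grip_force: 0.0
```

Request:
{"method": "step_arm", "body": {
  "increments": [
    {"delta_pos":[0,1,0],"dr":[0,0,0],"fingers":1},
    {"delta_pos":[0,2,0],"dr":[0,0,0],"fingers":1},
    {"delta_pos":[0,3,0],"dr":[0,0,0],"fingers":1},
    {"delta_pos":[0,4,0],"dr":[0,0,0],"fingers":1},
    {"delta_pos":[0,5,0],"dr":[0,0,0],"fingers":1}
  ]
}}

```text
time: 14.1
tool_pos: [0.5458, 0.2451, 0.1504]
tool_rot: [3.142, -0.0, -0.083]
contact_force: [0.1, 1.6, 0.8]
opening: 0.0005
grip_force: 0.3
```

Request:
{"method": "step_arm", "body": {
  "increments": [
    {"delta_pos":[0,1,0],"dr":[0,0,0],"fingers":1},
    {"delta_pos":[0,2,0],"dr":[0,0,0],"fingers":1},
    {"delta_pos":[0,3,0],"dr":[0,0,0],"fingers":1},
    {"delta_pos":[0,4,0],"dr":[0,0,0],"fingers":1},
    {"delta_pos":[0,5,0],"dr":[0,0,0],"fingers":1}
  ]
}}

```text
time: 14.72
tool_pos: [0.5415, 0.1954, 0.1502]
tool_rot: [3.141, 0.0, -0.083]
contact_force: [0.2, -0.0, -0.2]
opening: 0.0004
grip_force: 0.0
```

```bash
python3 - <<'E'
from h import *
s=robot.observe();print(s["tool_pos"],s["contact_force"])
a=viewer.read_camera("top"); b=viewer.read_camera("scene")
a=cv2.resize(a[150:240,105:305],(800,360),interpolation=cv2.INTER_CUBIC)
b=cv2.resize(b[120:260,170:310],(240,240),interpolation=cv2.INTER_CUBIC)
cv2.imwrite("pics/m4.png",np.vstack([a,np.pad(b,((0,0),(0,560),(0,0)))])[...,::-1])
E
```

```text
[0.54148601 0.19535384 0.15015438] [ 0.19897428 -0.00319915 -0.15784186]
```

View pics/m4.png

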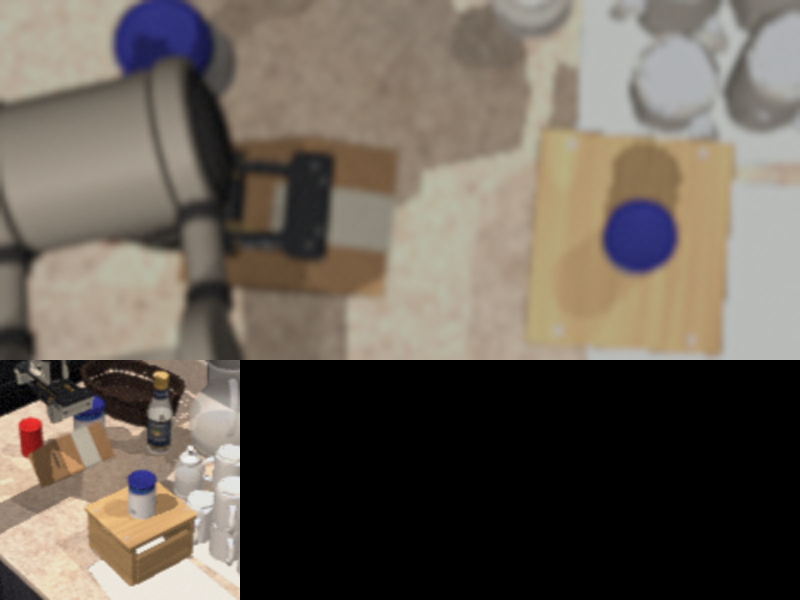

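The carton is tipping over, still mid-fall in this frame. I'll move back behind it while rotating the wrist 90°, so both fingers push side by side.

Request:
{"method": "step_arm", "body": {
  "increments": [
    {"delta_pos":[0,0,-1],"dr":[0,0,-10],"fingers":1},
    {"delta_pos":[0,-1,-2],"dr":[0,0,-20],"fingers":1},
    {"delta_pos":[0,-2,-2],"dr":[0,0,-30],"fingers":1},
    {"delta_pos":[0,-3,-2],"dr":[0,0,-40],"fingers":1},
    {"delta_pos":[0,-3.5,-2],"dr":[0,0,-50],"fingers":1}
  ]
}}

```text
time: 15.45
tool_pos: [0.5445, 0.2317, 0.1702]
tool_rot: [-3.142, -0.0, 0.796]
contact_force: [-0.2, -0.8, -0.7]
opening: 0.0
grip_force: 0.0
```

Request:
{"method": "step_arm", "body": {
  "increments": [
    {"delta_pos":[0,0,0],"dr":[0,0,-10],"fingers":1},
    {"delta_pos":[0,0,0],"dr":[0,0,-20],"fingers":1},
    {"delta_pos":[0,0,0],"dr":[0,0,-30],"fingers":1},
    {"delta_pos":[0,0,0],"dr":[0,0,-40],"fingers":1},
    {"delta_pos":[0,0,0],"dr":[0,0,-40],"fingers":1}
  ]
}}

```text
time: 16.08
tool_pos: [0.5445, 0.2311, 0.1701]
tool_rot: [3.142, -0.0, 1.486]
contact_force: [0.0, -0.9, -0.5]
opening: 0.0004
grip_force: 0.0
```

```bash
python3 - <<'E'
from h import *
s=robot.observe();print(s["tool_pos"],s["tool_rot"],s["contact_force"])
a=viewer.read_camera("top"); b=viewer.read_camera("scene")
a=cv2.resize(a[150:240,105:305],(800,360),interpolation=cv2.INTER_CUBIC)
b=cv2.resize(b[120:260,170:310],(240,240),interpolation=cv2.INTER_CUBIC)
cv2.imwrite("pics/m5.png",np.vstack([a,np.pad(b,((0,0),(0,560),(0,0)))])[...,::-1])
E
```

```text
[0.54446493 0.23114132 0.1701458 ] [ 3.14157070e+00 -2.50069510e-05  1.48616723e+00] [ 0.02573697 -0.89045232 -0.45797304]
```

View pics/m5.png

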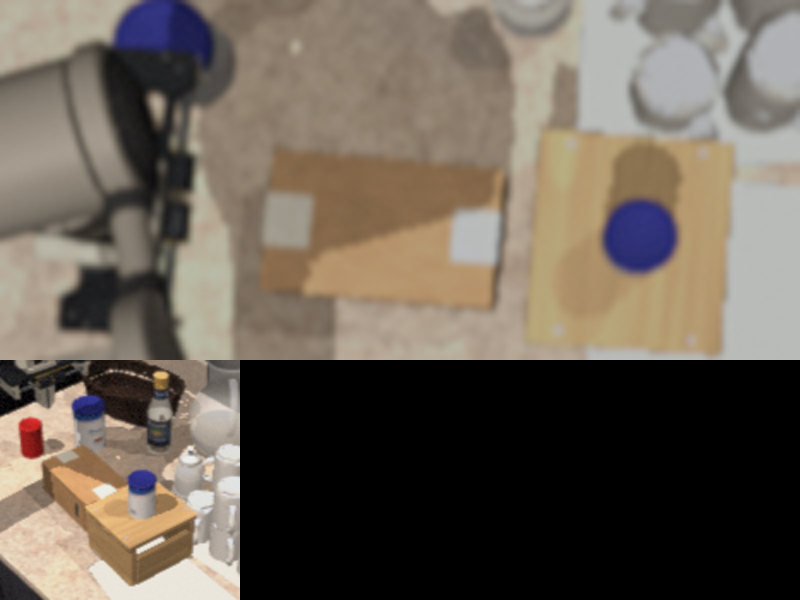

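The carton lies on its broad face. Its top face corners are (273,149), (502,170), (492,307) and (262,290), with the riser mouth edge running from (541,130) to (527,342).

```bash
python3 - <<'E'
from h import *
c=lambda u,v:(u/4+105-.375,v/4+150-.375)
C=np.array([at("top",c(*p),.08) for p in[(273,149),(502,170),(492,307),(262,290)]])
R=np.array([at("top",c(*p),.108) for p in[(541,130),(733,146),(719,353),(527,342)]])
def fr(C):
    d=C[1]+C[2]-C[0]-C[3];return C.mean(0),np.degrees(np.arctan2(d[1],d[0])),np.linalg.norm(d)/2
m,a,l=fr(C);M,A,L=fr(R);print(C,m,a,l,M,A,L)
n=np.array([-np.sin(np.radians(A)),np.cos(np.radians(A))]);u=np.array([n[1],-n[0]])
print("lateral(riser y)",n@(m-M)[:2],"along",u@(m-M)[:2],"rear end mid",(C[0]+C[3])/2,"heights ok?")
E
```

```text
[[ 0.5941  0.1708  0.08  ]
 [ 0.5754 -0.0068  0.08  ]
 [ 0.4696  0.0018  0.08  ]
 [ 0.485   0.1783  0.08  ]] [0.531025 0.086025 0.08    ] -95.50064898141308 0.1778690670127889 [ 0.516425 -0.104225  0.108   ] -94.82076607809267 0.1457656509607116
lateral(riser y) -0.0014400683468054661 along -0.19080395358366273 rear end mid [0.53955 0.17455 0.08   ] heights ok?
```

Request:
{"method": "step_arm", "body": {
  "increments": [
    {"delta_pos":[-1,0,3],"dr":[0,0,0],"fingers":1},
    {"delta_pos":[-2,0,5.5],"dr":[0,0,0],"fingers":1},
    {"delta_pos":[-3,0,8],"dr":[0,0,0],"fingers":1},
    {"delta_pos":[-3,0,10],"dr":[0,0,0],"fingers":1},
    {"delta_pos":[-3,0,10.8],"dr":[0,0,0],"fingers":1}
  ]
}}

```text
time: 16.8
tool_pos: [0.5415, 0.2008, 0.0611]
tool_rot: [-3.14, 0.001, 1.485]
contact_force: [-0.3, -1.1, 0.1]
opening: 0.0003
grip_force: 0.0
```

Request:
{"method": "step_arm", "body": {
  "increments": [
    {"delta_pos":[-1,0,0],"dr":[0,0,0],"fingers":1},
    {"delta_pos":[-2,0,0],"dr":[0,0,0],"fingers":1},
    {"delta_pos":[-3,0,0],"dr":[0,0,0],"fingers":1},
    {"delta_pos":[-4,0,0],"dr":[0,0,0],"fingers":1},
    {"delta_pos":[-5,0,0],"dr":[0,0,0],"fingers":1}
  ]
}}

```text
time: 17.42
tool_pos: [0.5382, 0.1506, 0.0627]
tool_rot: [3.14, -0.0, 1.487]
contact_force: [-0.1, 2.7, 1.9]
opening: 0.0009
grip_force: 1.2
```

Request:
{"method": "step_arm", "body": {
  "increments": [
    {"delta_pos":[-1,0,0],"dr":[0,0,0],"fingers":1},
    {"delta_pos":[-2,0,0],"dr":[0,0,0],"fingers":1},
    {"delta_pos":[-3,0,0],"dr":[0,0,0],"fingers":1},
    {"delta_pos":[-4,0,0],"dr":[0,0,0],"fingers":1},
    {"delta_pos":[-5,0,0],"dr":[0,0,0],"fingers":1}
  ]
}}

```text
time: 18.05
tool_pos: [0.5336, 0.1007, 0.0622]
tool_rot: [-3.142, 0.0, 1.487]
contact_force: [0.9, 2.2, 2.3]
opening: 0.0007
grip_force: 1.3
```

```bash
python3 - <<'E'
from h import *
s=robot.observe();print(s["tool_pos"],s["tool_rot"],s["contact_force"])
a=viewer.read_camera("top"); b=viewer.read_camera("scene")
a=cv2.resize(a[150:240,105:305],(800,360),interpolation=cv2.INTER_CUBIC)
b=cv2.resize(b[120:260,170:310],(240,240),interpolation=cv2.INTER_CUBIC)
cv2.imwrite("pics/m6.png",np.vstack([a,np.pad(b,((0,0),(0,560),(0,0)))])[...,::-1])
E
```

```text
[0.53356516 0.10072307 0.06217374] [-3.14151299e+00  6.83983830e-05  1.48748045e+00] [0.86233974 2.22039064 2.32713338]
```

View pics/m6.png

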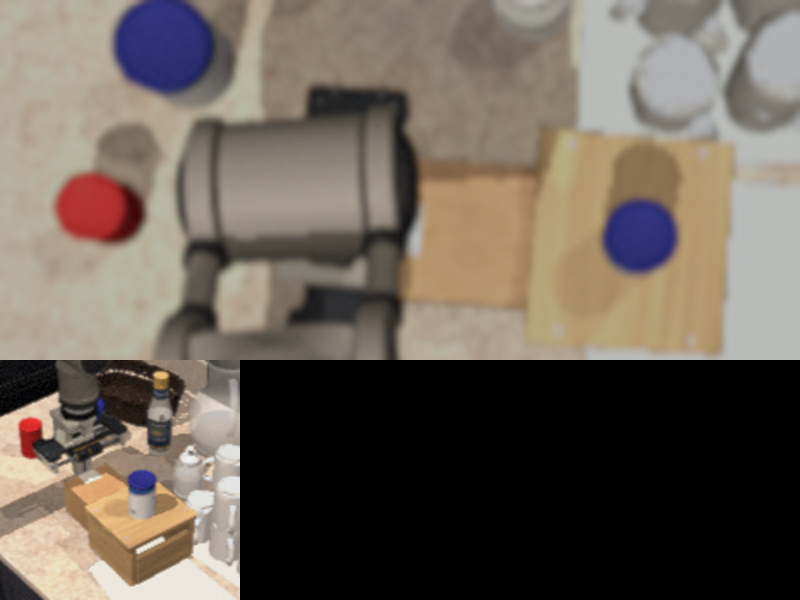

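The carton is entering the bay centred: its edges at the mouth are at rows 165 and 305, and the mouth spans 135–342. I'll keep pushing.

Request:
{"method": "step_arm", "body": {
  "increments": [
    {"delta_pos":[-1.2,0,0],"dr":[0,0,0],"fingers":1},
    {"delta_pos":[-2.4,0,0],"dr":[0,0,0],"fingers":1},
    {"delta_pos":[-3.6,0,0],"dr":[0,0,0],"fingers":1},
    {"delta_pos":[-4.8,0,0],"dr":[0,0,0],"fingers":1},
    {"delta_pos":[-6,0,0],"dr":[0,0,0],"fingers":1}
  ]
}}

```text
time: 18.77
tool_pos: [0.5285, 0.0407, 0.0622]
tool_rot: [-3.141, 0.0, 1.487]
contact_force: [-0.8, 1.7, -1.2]
opening: 0.0008
grip_force: 0.6
```

Request:
{"method": "step_arm", "body": {
  "increments": [
    {"delta_pos":[-0.3,0,0],"dr":[0,0,0],"fingers":1},
    {"delta_pos":[-0.6,0,0],"dr":[0,0,0],"fingers":1},
    {"delta_pos":[-0.8,0,0],"dr":[0,0,0],"fingers":1},
    {"delta_pos":[-1.0,0,0],"dr":[0,0,0],"fingers":1},
    {"delta_pos":[-1.2,0,0],"dr":[0,0,0],"fingers":1}
  ]
}}

```text
time: 19.4
tool_pos: [0.5277, 0.0297, 0.0622]
tool_rot: [3.142, 0.0, 1.488]
contact_force: [0.5, 0.9, -0.9]
opening: 0.0006
grip_force: 0.7
```

Request:
{"method": "step_arm", "body": {
  "increments": [
    {"delta_pos":[-0.2,0,0],"dr":[0,0,0],"fingers":1},
    {"delta_pos":[-0.4,0,0],"dr":[0,0,0],"fingers":1},
    {"delta_pos":[-0.5,0,0],"dr":[0,0,0],"fingers":1},
    {"delta_pos":[-0.6,0,0],"dr":[0,0,0],"fingers":1},
    {"delta_pos":[-0.7,0,0],"dr":[0,0,0],"fingers":1}
  ]
}}

```text
time: 20.02
tool_pos: [0.5271, 0.0227, 0.0622]
tool_rot: [3.142, -0.0, 1.488]
contact_force: [1.6, 5.5, -0.2]
opening: 0.0006
grip_force: 2.8
```

Force is rising at the expected spot. I'll press a little more to confirm the stop.

Request:
{"method": "step_arm", "body": {
  "increments": [
    {"delta_pos":[-0.1,0,0],"dr":[0,0,0],"fingers":1},
    {"delta_pos":[-0.15,0,0],"dr":[0,0,0],"fingers":1},
    {"delta_pos":[-0.2,0,0],"dr":[0,0,0],"fingers":1},
    {"delta_pos":[-0.2,0,0],"dr":[0,0,0],"fingers":1},
    {"delta_pos":[-0.2,0,0],"dr":[0,0,0],"fingers":1}
  ]
}}

```text
time: 20.65
tool_pos: [0.5277, 0.0224, 0.0624]
tool_rot: [3.14, -0.003, 1.487]
contact_force: [2.7, 10.7, -1.2]
opening: 0.0007
grip_force: 5.3
```

It stalled at y = 0.0224 with force still climbing, which matches the predicted stop position. Retreat and check.

Request:
{"method": "step_arm", "body": {
  "increments": [
    {"delta_pos":[0.5,0,0],"dr":[0,0,0],"fingers":1},
    {"delta_pos":[3,0,0],"dr":[0,0,0],"fingers":1},
    {"delta_pos":[6,0,-2],"dr":[0,0,0],"fingers":1},
    {"delta_pos":[8,0,-7],"dr":[0,0,0],"fingers":1},
    {"delta_pos":[9,0,-12],"dr":[0,0,0],"fingers":1}
  ]
}}

```text
time: 21.28
tool_pos: [0.5341, 0.1111, 0.1833]
tool_rot: [-3.141, 0.001, 1.489]
contact_force: [1.2, 0.0, 0.6]
opening: 0.0005
grip_force: 0.0
```

Request:
{"method": "step_arm", "body": {
  "increments": [
    {"delta_pos":[4,0,-2],"dr":[0,0,0],"fingers":1},
    {"delta_pos":[8,0,-3],"dr":[0,0,0],"fingers":1},
    {"delta_pos":[10,0,-3],"dr":[0,0,0],"fingers":1},
    {"delta_pos":[10,0,-3],"dr":[0,0,0],"fingers":1},
    {"delta_pos":[10,0,-3],"dr":[0,0,0],"fingers":1}
  ]
}}

```text
time: 21.9
tool_pos: [0.5424, 0.2087, 0.2113]
tool_rot: [-3.14, 0.001, 1.487]
contact_force: [0.1, -0.3, 0.6]
opening: 0.0004
grip_force: 0.0
```

```bash
python3 - <<'E'
from h import *
s=robot.observe();print(s["tool_pos"],s["contact_force"])
a=viewer.read_camera("top"); b=viewer.read_camera("scene")
a=cv2.resize(a[150:240,105:305],(800,360),interpolation=cv2.INTER_CUBIC)
b=cv2.resize(b[120:260,170:310],(240,240),interpolation=cv2.INTER_CUBIC)
cv2.imwrite("pics/m7.png",np.vstack([a,np.pad(b,((0,0),(0,560),(0,0)))])[...,::-1])
E
```

```text
[0.54241097 0.20870965 0.21125476] [ 0.14717398 -0.34355799  0.56308113]
```

View pics/m7.png

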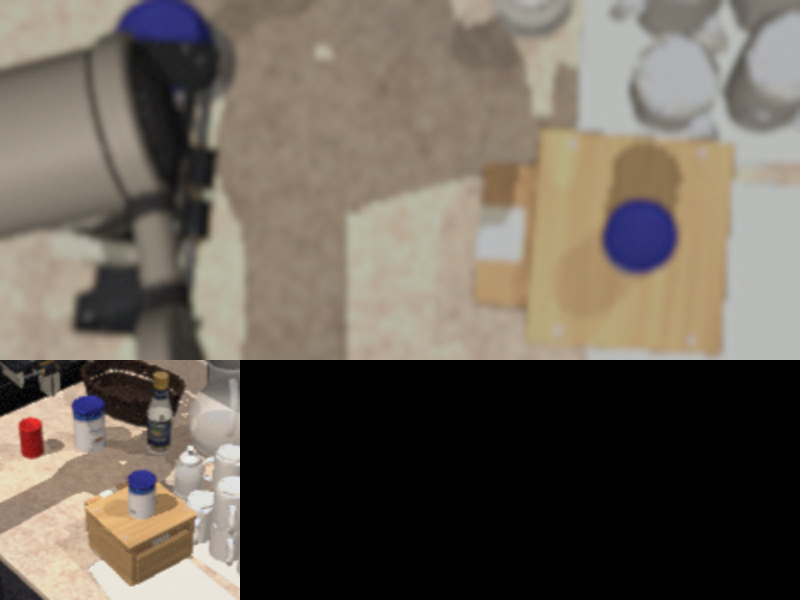

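The carton is home: it sticks out of the mouth by about 40 mm (crop columns 477–532). The tin is upright on the riser, the bystanders are undisturbed, and the arm is clear.

```bash
python3 -c "
from cell import robot
print(robot.hand_in())"
```

```text
the job is handed in; nothing more can be done
None
```

Job handed in at about 22 s of the 72 s limit: the creamer tin stands upright on the riser, and the carton lies on a broad face, pushed into the bay against the stop board; none of the other items were touched.

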